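Set a filled counting chamber to settle and lay out the counting place

TASK

The glass counting chamber is filled: lay it squarely across the middle of the two arms of the bent rod in the settling dish, keeping it level all the way, and put the lid on the dish. Then lay out the counting place round the closed dish, each thing centred on its side of the dish with a gap of about 3 cm to the lid's edge: the timer to the left of the dish, the tally counter to its right on the microscope side, and the white-capped dye bottle standing behind it, away from you. Left, right and behind are as seen by the robot, along the bench's edges and not by how the rod lies; leave the black-capped oil bottle, the red marker and the small orange dish where they are.

Things in the scene. Friction and masses are not known exactly. Their poses are not given: they have to be found in the camera images.
- settling_dish: Round clear glass dish, greenish rim, white filter paper on its floor; fixed, but elsewhere at every start. Outside diameter 106 mm, inside 100 mm, rim 30 mm and inner floor 3 mm above the bench. Origin: centre of its underside. Axes always parallel to the world's: x away from the robot (behind), y to the robot's left, z up.
- rod_rest: U-shaped dark steel rod, 8 mm thick, fixed on the floor of the dish. Origin: centre of the U at its underside, over the dish's centre, 3.5 mm above the bench; top of the arms 11.5 mm above the bench. Its two arms run along its x at y = -22 and +22 mm (x -34 to +20); their bow ends at x = +34. Turned up to 0.8 rad either way. The chamber lies across the arms, long side along the rod's y.
- counting_chamber: Clear and white glass counting chamber, a flat block 32 x 75 x 8 mm (x, y, z), lying flat on the bench. Origin: centre of its underside; long side along y, z up. 30 g. Grasp across the 32 mm.
- dish_lid: Lid: pale silver disc 112 mm wide, 4 mm thick, black knob of 26 mm diameter on top to grasp, beneath it a plug 92 mm wide and 6 mm deep with a bevelled edge: 4 mm play all round in the dish. Lies on its plug. Origin: centre of the plug's underside; disc z = 6 to 10 mm, knob 10 to 34 (full width 16 to 32). Disc resting on the rim: origin 24 mm above the dish's. 120 g.
- timer: White square lab timer with a display and small buttons, lying flat, 66 x 66 x 18 mm (solid to 16 mm). Origin: centre of its underside, z up. 60 g. Grasp across two opposite sides, along its x or y.
- tally_counter: Round chromed hand tally counter with a black face, lying on its back, 80 x 51 x 24 mm overall with thumb lever and finger ring. Origin: centre of its underside; thumb lever towards +x (to x = +40 mm), finger ring to x = -40 mm (the solid body ends at -22 mm), in y from -26 mm (a small side knob) to +25 mm; z up. 75 g. Grasp across y, over the origin: about 51 mm there.
- dye_bottle: Small brown bottle with a white cap, 30 mm in diameter, 66 mm high (straight body up to about 45 mm), standing upright. Origin: centre of its underside, z up. 35 g. Grasp across the body. (Bottles like it by the tip boxes far back are only background.)
- oil_bottle: Bystander: small brown bottle with a black cap, 26 mm in diameter, 58 mm high, standing near the work. Origin: centre of its underside. Not to be moved.
- marker_red: Bystander: white marker pen with a red cap, 13 x 127 x 14 mm, lying along its y. Origin: middle of its underside. Not to be moved.
- dish_orange: Bystander: small orange culture dish, 35 mm in diameter, 11 mm high. Origin: centre of its underside. Not to be moved.
There are look-alikes about, which are no part of the job. Leave any yellow look-alike of the dish_lid alone.

How it is judged:
At the end, for the whole second after the job is handed in: Chamber level across both rod arms (10 mm, 15 deg); lid flat on the rim (7 mm); from the dish's centre: timer 102-138 mm left, tally counter 96-134 mm right, dye bottle upright 84-118 mm behind, each within 15 mm of the centre line, on the bench; all at rest, bystanders unmoved (horizontal distance between counting_chamber and rod_rest below 0.01 m and z of counting_chamber in the frame of rod_rest between 0.0055 and 0.0105 m and angle between each of counting_chamber, timer, tally_counter, dye_bottle's own z axis and vertical below 0.1 rad and angle between the y axis of counting_chamber and the y axis of rod_rest, either way round below 0.26 rad and horizontal distance between dish_lid and settling_dish below 0.007 m and z of dish_lid in the frame of settling_dish between 0.021 and 0.0265 m and angle between dish_lid's own z axis and vertical below 0.06 rad and y of timer in the frame of settling_dish between 0.102 and 0.138 m and x of timer in the frame of settling_dish between -0.015 and 0.015 m and z of timer in the frame of settling_dish between -0.004 and 0.004 m and y of tally_counter in the frame of settling_dish between -0.134 and -0.096 m and x of tally_counter in the frame of settling_dish between -0.015 and 0.015 m and z of tally_counter in the frame of settling_dish between -0.004 and 0.004 m and x of dye_bottle in the frame of settling_dish between 0.084 and 0.118 m and y of dye_bottle in the frame of settling_dish between -0.015 and 0.015 m and z of dye_bottle in the frame of settling_dish between -0.004 and 0.004 m and linear speed of each of counting_chamber, dish_lid, timer, tally_counter, dye_bottle below 0.02 m/s and angular speed of each of counting_chamber, dish_lid, timer, tally_counter, dye_bottle below 0.6 rad/s); the robot touches nothing.
It fails at once if the filled counting chamber is tilted by more than 25 degrees (angle between counting_chamber's own z axis and vertical above 0.44 rad).
It fails at once if a bystander (oil bottle, red marker or orange dish) is shifted by more than 20 mm (distance of any of oil_bottle, marker_red, dish_orange from where it was at the start of the episode above 0.02 m).
It also fails if it takes over 106 s, if anything falls off the work surface, if the arm or the gripper's body presses on something with over 40 N, if the wrist force passes 120 N, or if a joint passes its speed limit or range.

ROBOT

A 6-joint arm with a two-finger parallel gripper is mounted at the origin on a cart in front of the work surface, level with it; the furniture and walls round the work are solid. World frame = base frame: x ahead of the robot, y to its left, z up, the work surface at z = 0. Lengths are in m, angles in rad, forces in N, time in s.
With the tool pointing down it reaches from about 0.425 to 0.95 m from the base axis. Payload 3.5 kg.
Tool frame: the origin (TCP) lies midway between the tips of the shut fingers; the grasp point (between the pads) lies 19 mm behind it; z points along the fingers, y is the line along which they close (so a half turn about z gives the same grasp; the last joint's range is limited). The gripper opens to 85 mm and grips with 20 to 120 N. Pads are 22 mm wide; open, the fingers measure 114 mm over their backs; the gripper's body (76 mm by 85 mm) begins 54 mm behind the grasp point. The pads swing forward as they close: fully open they stand 13 mm farther back than shut.
Start: joints at [1.123, 0.286, 1.577, -0, 1.279, -0.15], TCP at [0.198, 0.645, 0.231] pointing down, gripper open.
Joint ranges: [-2.77, 2.77], [-0.9, 2.22], [0.21, 2.48], [-1.53, 4.67], [0.24, 2.81], [-2.84, 2.84]. Speed limits (rad/s): [2.79, 2.79, 3.14, 3.14, 3.14, 3.14].

INTERFACE

Orientations are given as a unit quaternion [x, y, z, w].
In Python, from plant import get_state, read_camera, ctrl gives the robot as it stands.
- The arm moves only by the shell command python3 -m crank 'ROWS' [FORCE]. ROWS is JSON, a list of rows, each a list of 3 entries, a list of its own where there are three numbers: the shift along the tool's x, y, z in mm, then the turn about the tool's z in degrees, then the closure in counts, from 0 (fully open) to 255 (shut). In form: [[[tx, ty, tz], yaw, claw], ...]. A call has 1 to 10 rows; each row is the pose to reach, as a shift and turn from the pose commanded when the call began, along the tool's axes at that moment; what a row does not reach only later rows make up. A row lasts 1/10 s, in which the tool goes at most 50 mm and 8.59 degrees, less where a joint would pass 70% of its speed; a pose out of reach is approached as far as the arm can. A call with a gripper value outside its range is refused whole. The fingers move at their own pace and stop on an object; FORCE is the grip in N (left out, the last holds). Time passes only in rows, so rows that repeat a pose let the fingers close. It gives the time, the measured TCP pose, the force, the opening and the grip force at its end, in the units of the state.
- get_state(): the state, without advancing time (a new reading comes with each control period).
- read_camera(name): name is "side" or "top"; returns a dict with "frame" (384x512x3 uint8, blue, green, red), "range_z" (384x512 float32, m along the optical axis (not along the pixel's ray), 0 where there is no reading), "vfov" (degrees; the focal length in pixels is half the picture's height over the tangent of half this angle, whatever the lens; pixels are square), "cx", "cy" (the principal point, pixels), "k1" (the pictures are not rectified: a ray, as slopes to the right and down, at radius r is drawn at 1 + k1 r^2 times it, then the intrinsics apply), "origin" and "orientation" of the camera in the world. Camera axes: x right, y down, z forward; pixel columns grow to the right and rows downward; lengths in m; the calibration is good to about 2 mm. A picture is of the moment at which its call begins.
- ctrl.sign_off(): hands the job in; it is judged then, once.
The state is a dict: "time": time; "qpos": joint angles; "dq": joint speeds; "joint_efforts": joint torques, N m; "eef_pos": TCP position; "tcp_rot": TCP orientation; "contact_force": force on the tool from outside, world axes, zero at the start; "wrist_torque": the same for the moment, N m; "opening": opening from 0.0 (shut) to 1.0 (fully open); "finger_force": force on a finger pad.
Only numpy, scipy, OpenCV 4.12 (cv2) and the standard library are available. Lean on these libraries where they do the work, as an engineer would, in place of code of your own. Each camera call takes 0.05 s, during which the arm holds its last target. There are 200 camera calls.

## Working session

There is one attempt and no reset: what is moved stays moved. The work goes in short steps, Python scripts to look and compute and a shell command to move; the robot and the scene stay as the last step left them, time stands still between calls to the robot, and variables do not carry over. Pictures are saved under pics/ and viewed, at most 14 in all, crops included, and the job is handed in when it is done.

```bash
ls; mkdir -p pics; cat > h.py <<'E'
import numpy as np, cv2
from scipy.spatial.transform import Rotation as R
from plant import get_state, read_camera, ctrl
def snap(n,name):
    c=read_camera(n); np.save('pics/%s.npy'%name,c,allow_pickle=True); cv2.imwrite('pics/%s.png'%name,c['frame']); return c
def load(name): return np.load('pics/%s.npy'%name,allow_pickle=True).item()
def K(c):
    f=c['frame'].shape[0]/2/np.tan(np.radians(c['vfov'])/2); return f
def rays(c,uv):
    f=K(c); uv=np.atleast_2d(np.array(uv,float)); d=(uv-[c['cx'],c['cy']])/f; s=d.copy()
    for _ in range(20): s=d/(1+c['k1']*(s**2).sum(1,keepdims=True))
    return np.c_[s,np.ones(len(s))]
def Rc(c): return R.from_quat(c['orientation']).as_matrix()
def atz(c,uv,z):
    r=rays(c,uv)@Rc(c).T; o=np.array(c['origin']); return o+r*((z-o[2])/r[:,2])[:,None]
def proj(c,p):
    q=(np.atleast_2d(p)-c['origin'])@Rc(c); s=q[:,:2]/q[:,2:]; r2=(s**2).sum(1,keepdims=True)
    return s*(1+c['k1']*r2)*K(c)+[c['cx'],c['cy']]
def cloud(c):
    H,W=c['range_z'].shape; u,v=np.meshgrid(np.arange(W),np.arange(H))
    r=rays(c,np.c_[u.ravel(),v.ravel()]); p=(r*c['range_z'].reshape(-1,1))@Rc(c).T+c['origin']; return p.reshape(H,W,3)
def crop(c,x0,y0,x1,y1,k,name): cv2.imwrite('pics/%s.png'%name,cv2.resize(c['frame'][y0:y1,x0:x1],None,fx=k,fy=k,interpolation=cv2.INTER_CUBIC))
E
python3 - <<'E'
from h import *
s=get_state();print(s['time'],s['eef_pos'],s['tcp_rot'])
for n in('top','side'):
    c=snap(n,n+'0');print(n,c['origin'],c['orientation'],c['vfov'],c['k1'])
a=load('top0')['frame'];b=load('side0')['frame']
cv2.imwrite('pics/top0b.png',cv2.resize(a,(800,600)));cv2.imwrite('pics/side0b.png',cv2.resize(b,(800,600)))
E
```

```text
pics
0.0 [0.19773779 0.64469909 0.22994877] [ 1.48355763e-01  9.88933358e-01 -1.12214406e-03 -3.47986461e-04]
top [0.29559438 0.36830426 1.42928166] [-0.66612958  0.73754147 -0.08202516  0.0746715 ] 42.44673650317809 -0.13618242403544872
side [ 0.26893427 -0.36955171  0.76517947] [ 0.8978581  -0.18209064  0.07844803 -0.39311542] 50.866126464467214 0.03702127426477681
```

View pics/top0b.png

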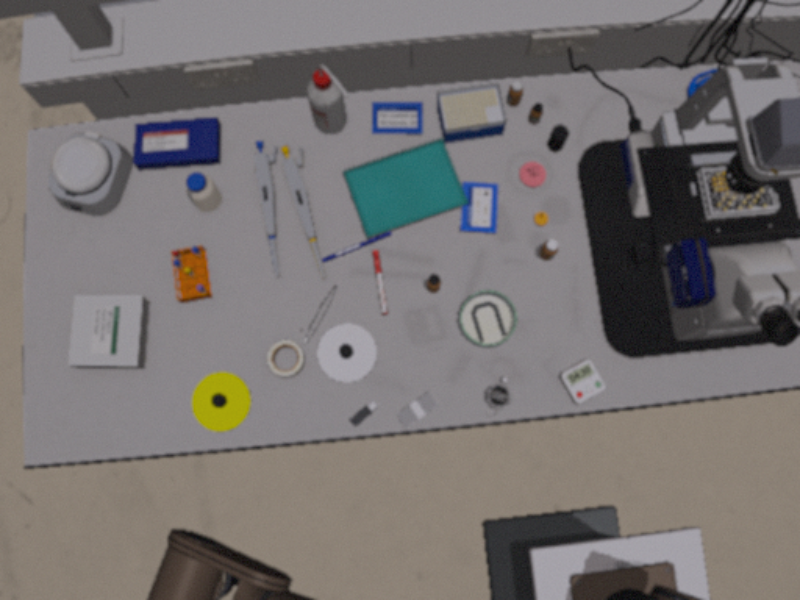

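View pics/side0b.png

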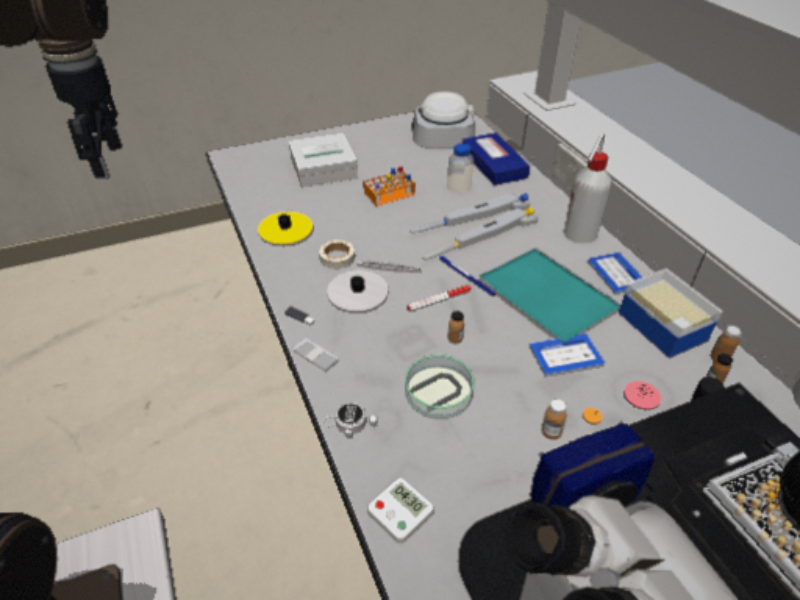

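The top picture shows (800 px scale) the dish with rod at (487,318), chamber (418,408), silver lid (347,352) with yellow decoy lid at (220,401), timer (583,381), tally (497,396) and dye bottle (549,248). Other bottles stand at (515,92) and (536,113) in the background. The oil bottle is at (433,283), the marker at (380,282) and the orange dish at (541,218). There is also a faint square at (425,323). Candidates for the chamber are the glass block (418,408), the faint square (425,323) and the dark USB-like piece (363,413); by its white and clear glass I choose (418,408).

```bash
python3 - <<'E'
from h import *
t=load('top0');s=load('side0')
crop(t,195,165,395,285,4,'c1')
crop(s,180,165,400,350,3.5,'c2')
P=cloud(t)
k=.64
for n,u,v,z in [('dish',487,318,.03),('chamber',418,408,.008),('lidknob',346,352,.034),('yellow',220,401,.034),('timer',583,381,.018),('tally',497,396,.024),('dye',549,243,.066),('oil',433,280,.058),('mark',380,282,.014),('orange',541,218,.011),('faint',425,323,0)]:
    print(n,atz(t,[[u*k,v*k]],z).round(3)[0],P[int(v*k),int(u*k)].round(3))
E
```

```text
dish [0.574 0.192 0.03 ] [0.581 0.19  0.006]
chamber [0.424 0.336 0.008] [0.424 0.337 0.008]
lidknob [0.537 0.457 0.034] [0.537 0.458 0.038]
yellow [0.469 0.694 0.034] [0.471 0.696 0.033]
timer [0.44  0.027 0.018] [0.443 0.027 0.014]
tally [0.429 0.191 0.024] [0.431 0.19  0.023]
dye [0.696 0.064 0.066] [0.698 0.064 0.065]
oil [0.649 0.285 0.058] [0.65  0.285 0.058]
mark [0.667 0.383 0.014] [0.668 0.383 0.015]
orange [0.764 0.059 0.011] [0.767 0.06  0.009]
faint [0.583 0.306 0.   ] [ 0.585  0.305 -0.002]
```

View pics/c1.png

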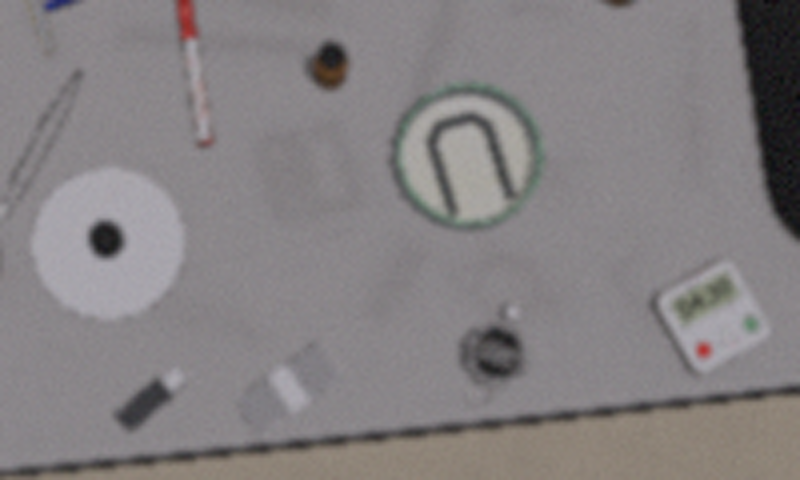

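View pics/c2.png

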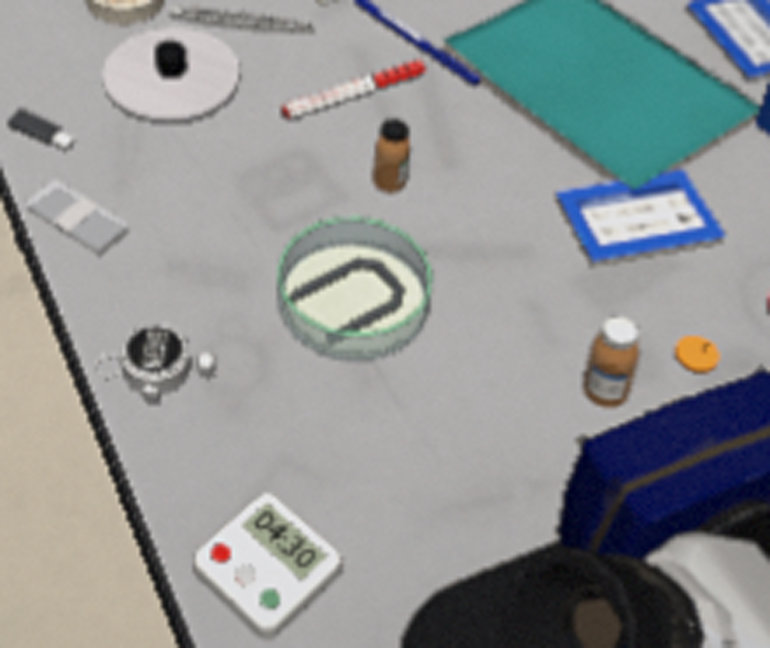

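The close crops confirm the choices. The chamber has a white band and clear ends, c1 (287,388). The rod's open ends point toward the robot, with its arms at (453,213)-(436,145) and (512,195)-(490,125). The silver lid is at (107,240).

```bash
cat >> h.py <<'E'
def plan(x,y,z,ang=None):
    "shift/turn from present pose to TCP x,y,z (mm from tool axes) with finger line at world angle ang (deg, mod 180)"
    s=get_state(); M=R.from_quat(s['tcp_rot']).as_matrix(); d=M.T@(np.array([x,y,z])-s['eef_pos'])*1000
    cur=np.degrees(np.arctan2(M[1,1],M[0,1])); q1=np.degrees(np.arctan2(y,x)); out=0
    if ang is not None:
        o=[(ang+180*k-cur) for k in range(-3,4)]
        o=[w for w in o if abs(np.degrees(s['qpos'][5])-w+q1-np.degrees(s['qpos'][0]))<155]
        out=-min(o,key=abs)
    print('t',s['time'],'shift',d.round(1),'yaw',round(out,1),'cur',round(cur,1),'q6',s['qpos'][5].round(2))
E
python3 - <<'E'
from h import *
t=load('top0');s=load('side0')
g=lambda U,x0,y0,k:(np.array(U,float)+.5)/k-.5+[x0,y0]
T=lambda U,z:atz(t,g(U,195,165,4),z)[:,:2]
S=lambda U,z:atz(s,g(U,180,165,3.5),z)[:,:2]
ch=T([[238,402],[258,430],[336,373],[318,345]],.008);print('ch top',ch.mean(0),cv2.minAreaRect(np.float32(ch*1000)))
ch=S([[27,207],[55,181],[128,230],[102,254]],.008);print('ch side',ch.mean(0),cv2.minAreaRect(np.float32(ch*1000)))
tm=T([[656,300],[735,262],[770,328],[704,373]],.016);print('tim top',tm.mean(0),cv2.minAreaRect(np.float32(tm*1000)))
tm=S([[196,560],[267,494],[342,562],[268,630]],.016);print('tim side',tm.mean(0),cv2.minAreaRect(np.float32(tm*1000)))
print('dish rim top L R T B',T([[396,155],[540,155],[468,84],[468,228]],.03))
print('dish side',S([[278,285],[431,290],[348,217],[355,339]],.03))
a=T([[453,213],[436,148],[512,196],[490,128]],.0115);print('rod',a)
for i in(0,2): e=a[i+1]-a[i];print('ang',np.degrees(np.arctan2(e[1],e[0])))
a=S([[292,297],[355,262],[335,334],[392,303]],.0115);print('rod side',a)
for i in(0,2): e=a[i+1]-a[i];print('ang',np.degrees(np.arctan2(e[1],e[0])))
print('tally body,lever', T([[492,353]],.02),T([[511,312],[478,393]],.01),'side',S([[155,352]],.022),S([[206,362],[108,367]],.01))
print('lid',T([[107,238]],.034),S([[171,50]],.034))
print('dye',S([[620,330]],.066),'oil',S([[394,130]],.058))
P=cloud(t)
for n,c,z0,z1,r in[('ch',(.424,.336),.004,.012,.05),('lid',(.537,.457),.006,.013,.07),('tim',(.44,.027),.01,.022,.05),('rim',(.574,.192),.02,.04,.07),('tally',(.43,.19),.012,.03,.05)]:
    m=(np.hypot(P[...,0]-c[0],P[...,1]-c[1])<r)&(P[...,2]>z0)&(P[...,2]<z1)
    q=P[m][:,:2]; print(n,m.sum(),np.round(q.mean(0),4),cv2.minAreaRect(np.float32(q*1000)))
E
```

```text
ch top [0.42309263 0.33872198] ((423.2021179199219, 338.3957824707031), (24.59721565246582, 70.61421203613281), 29.823362350463867)
ch side [0.42164608 0.33077463] ((422.1903076171875, 331.54156494140625), (31.924842834472656, 77.06011199951172), 29.060821533203125)
tim top [0.44117479 0.02507078] ((443.28973388671875, 24.554397583007812), (62.430240631103516, 64.8736343383789), 25.959379196166992)
tim side [0.44006551 0.02143405] ((439.8301696777344, 21.863832473754883), (59.83906936645508, 62.042301177978516), 21.159570693969727)
dish rim top L R T B [[0.57999714 0.2437159 ]
 [0.56933103 0.13967206]
 [0.62725071 0.18518948]
 [0.52147267 0.19838006]]
dish side [[0.52308808 0.19796825]
 [0.61615139 0.15384692]
 [0.59373114 0.23597218]
 [0.55103273 0.13653407]]
rod [[0.53659462 0.20567596]
 [0.58597821 0.21221432]
 [0.54467477 0.1611293 ]
 [0.596871   0.17076072]]
ang 7.542067067008946
ang 10.454803911725698
rod side [[0.53406279 0.19868215]
 [0.58775993 0.21038555]
 [0.54762336 0.15826651]
 [0.59489889 0.16720007]]
ang 12.295446660893344
ang 10.700882523507786
tally body,lever [[0.43
[... 191 characters left out ...]
8108 0.45205406]]
dye [[0.69201036 0.05417555]] oil [[0.64934718 0.2775253 ]]
ch 296 [0.4225 0.3364] ((424.7679748535156, 332.26470947265625), (92.63593292236328, 87.08776092529297), 28.285987854003906)
lid 824 [0.5398 0.4565] ((541.1594848632812, 452.17431640625), (121.46923828125, 121.3577651977539), 36.72031784057617)
tim 471 [0.441  0.0275] ((442.7369384765625, 22.920623779296875), (64.4822769165039, 76.4519271850586), 21.693050384521484)
rim 168 [0.576  0.1883] ((574.8543701171875, 189.57455444335938), (105.40031433105469, 104.23242950439453), 87.09573364257812)
tally 214 [0.4298 0.1861] ((435.3793640136719, 186.69032287597656), (55.87114715576172, 47.36477279663086), 4.495461940765381)
```

```bash
python3 -c "
from h import *
plan(.4225,.3345,.06,30)"
```

```text
t 0.1 shift [-305.9 -230.3  170.5] yaw 42.9 cur 72.9 q6 -0.15
```

```bash
python3 -m crank '[[[-306,-230,100],43,100],[[-306,-230,100],43,100],[[-306,-230,100],43,100],[[-306,-230,100],43,100],[[-306,-230,100],43,100],[[-306,-230,100],43,100],[[-306,-230,100],43,100],[[-306,-230,100],43,100],[[-306,-230,100],43,100],[[-306,-230,170],43,100]]' 40
python3 -m crank '[[[0,0,0],0,100],[[0,0,0],0,100],[[0,0,0],0,100]]'
python3 - <<'E'
from h import *
plan(.4225,.3345,.06,30)
t=snap('top','t1');s=snap('side','s1')
a=cv2.resize(t['frame'][210:290,220:320],(400,320),interpolation=2);b=cv2.resize(s['frame'][150:250,130:255],(400,320),interpolation=2)
cv2.imwrite('pics/v1.png',np.hstack([a,b]))
E
```

```text
time: 1.1
eef_pos: [0.4292, 0.3377, 0.0876]
tcp_rot: [0.502, 0.865, 0.007, 0.004]
contact_force: [1.2, 1.0, -0.1]
opening: 0.609
finger_force: 0.0
time: 1.4
eef_pos: [0.4236, 0.3368, 0.0831]
tcp_rot: [0.5, 0.866, 0.001, 0.001]
contact_force: [-0.6, 0.4, 0.6]
opening: 0.606
finger_force: 0.0
t 1.4 shift [-1.4 -2.2 23.1] yaw 0.0 cur 30.0 q6 -0.04
```

View pics/v1.png

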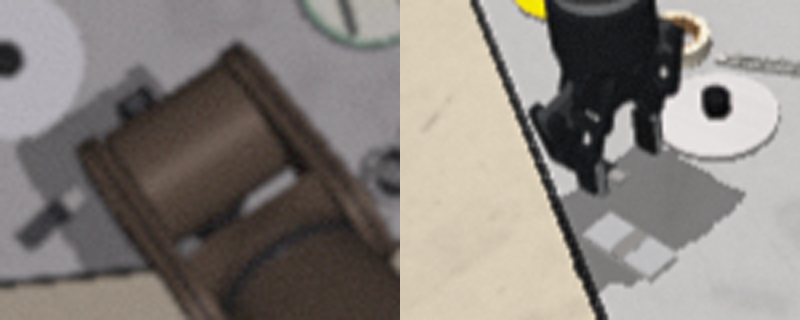

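```bash
python3 - <<'E'
from h import *
s=load('s1');e=get_state()['eef_pos']
print('tcp side proj',proj(s,[e,e+[0,0,.003]]),'seen mid 198.9 203.1', atz(s,[[198.9,203.1]],e[2]+.003), e)
print('chamber in side now', atz(s,[[130+(632-400)*.3125,150+245*.3125]],.008))
E
```

```text
tcp side proj [[199.26753442 203.60037007]
 [199.15424176 202.71020254]] seen mid 198.9 203.1 [[0.42309947 0.33581608 0.08664915]] [0.42407809 0.33689096 0.08364915]
chamber in side now [[0.42355056 0.33078279 0.008     ]]
```

The picture shows the open fingers straddling the chamber; the side camera agrees with the robot to about 1 mm (tips at side px (199,203)), so I weight it more.

```bash
python3 -c "
from h import *
plan(.4227,.332,.002,29.5)"
```

```text
t 1.5 shift [-3.5 -4.  81.6] yaw 0.5 cur 30.0 q6 -0.04
```

```bash
python3 -m crank '[[[-3,-4,30],0,100],[[-3,-4,55],0,100],[[-3,-4,70],0,100],[[-3,-4,78],0,100],[[-3,-4,81],0,100],[[-3,-4,81],0,100],[[-3,-4,81],0,100]]' 25
python3 -m crank '[[[0,0,0],0,200],[[0,0,0],0,200],[[0,0,0],0,200],[[0,0,0],0,200],[[0,0,0],0,200],[[0,0,0],0,200]]'
python3 -m crank '[[[0,0,-15],0,200],[[0,0,-40],0,200],[[0,0,-60],0,200],[[0,0,-60],0,200],[[0,0,-60],0,200]]'
python3 - <<'E'
from h import *
plan(.574,.185,.07,10.3)
s=snap('side','s2');crop(s,140,150,270,250,5,'v2')
E
```

```text
time: 2.2
eef_pos: [0.422, 0.3316, 0.0014]
tcp_rot: [0.5, 0.866, 0.001, 0.001]
contact_force: [-0.3, 0.8, -0.3]
opening: 0.607
finger_force: 0.0
time: 2.8
eef_pos: [0.4219, 0.3315, 0.0014]
tcp_rot: [0.5, 0.866, 0.001, 0.0]
contact_force: [-0.7, -0.0, 5.7]
opening: 0.367
finger_force: 25.7
time: 3.3
eef_pos: [0.421, 0.331, 0.0605]
tcp_rot: [0.5, 0.866, 0.0, 0.0]
contact_force: [1.0, 0.1, -0.7]
opening: 0.366
finger_force: 25.1
t 3.3 shift [-202.9   59.7   -9.5] yaw 19.6 cur 29.9 q6 -0.05
```

View pics/v2.png

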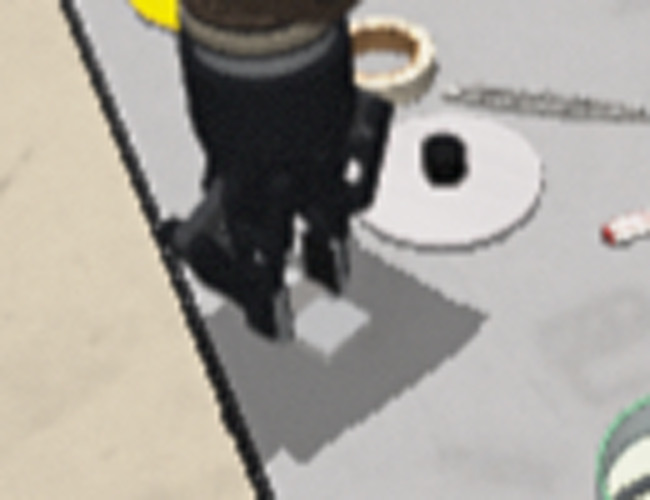

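```bash
python3 - <<'E'
from h import *
s=load('s2');e=get_state()['eef_pos'];u=np.array([.497,-.868,0])
uv=(np.array([[370,318],[330,360]])+.5)/5-.5+[140,150]
p=atz(s,uv,.067);m=p.mean(0);print(p,'along',(m-e)@u,'across',np.linalg.norm(p[0]-p[1]))
E
```

```text
[[0.44987884 0.30808076 0.067     ]
 [0.42320769 0.28874907 0.067     ]] along 0.036002707367225585 across 0.032940317017564634
```

```bash
python3 -m crank '[[[-20,6,-10],2,200],[[-60,18,-10],8,200],[[-105,30,-10],14,200],[[-150,45,-10],20,200],[[-185,55,-10],20,200],[[-203,60,-10],20,200],[[-203,60,-10],20,200],[[-203,60,-10],20,200],[[-203,60,-10],20,200]]'
python3 - <<'E'
from h import *
plan(.574,.185,.0135,10.3)
s=snap('side','s3');crop(s,230,160,350,270,5,'v3')
E
```

```text
time: 4.25
eef_pos: [0.5727, 0.1861, 0.0694]
tcp_rot: [0.643, 0.766, -0.001, -0.001]
contact_force: [0.7, 0.2, -0.7]
opening: 0.363
finger_force: 25.1
t 4.25 shift [-1.3  1.2 55.9] yaw -0.3 cur 10.0 q6 -0.03
```

View pics/v3.png

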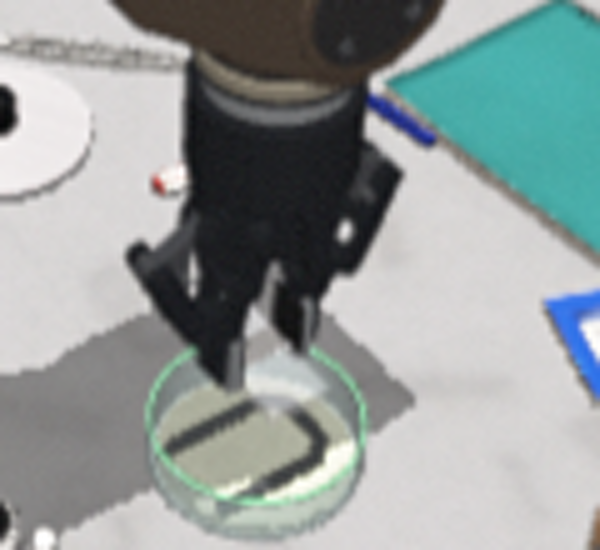

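```bash
python3 - <<'E'
from h import *
s=load('s3')
g=lambda U:(np.array(U,float)+.5)/5-.5+[230,160]
p=atz(s,g([[146,413],[365,433],[330,362],[256,505],[180,480],[340,482],[175,372]]),.03)[:,:2]
from scipy.optimize import least_squares
print(least_squares(lambda v:np.hypot(*(p-v[:2]).T)-v[2],[.574,.186,.053]).x)
a=atz(s,g([[170,450],[262,406],[222,512],[318,458]]),.0115)[:,:2];print(a,(a[0]+a[2])/2)
E
```

```text
[0.57434734 0.18433087 0.05155397]
[[0.53510704 0.19790348]
 [0.58801964 0.20570469]
 [0.54228866 0.15438149]
 [0.59834972 0.16578952]] [0.53869785 0.17614248]
```

```bash
python3 -m crank '[[[-2,1,15],0,200],[[-2,1,32],0,200],[[-2,1,46],0,200],[[-2,1,53],0,200],[[-2,1,56],0,200],[[-2,1,56],0,200],[[-2,1,56],0,200]]'
```

```text
time: 5.0
eef_pos: [0.5762, 0.1833, 0.0145]
tcp_rot: [0.643, 0.766, 0.0, 0.0]
contact_force: [0.6, 0.1, 0.2]
opening: 0.365
finger_force: 25.1
```

```bash
python3 -m crank '[[[1,-2,0.7],0,200],[[1,-2,1.4],0,200],[[1,-2,1.4],0,200]]'
python3 -m crank '[[[0,0,0],0,175],[[0,0,0],0,140],[[0,0,0],0,120],[[0,0,0],0,120],[[0,0,-15],0,120],[[0,0,-50],0,120],[[0,0,-90],0,120],[[0,0,-100],0,120],[[0,0,-100],0,120]]'
python3 -c "
from h import *
plan(.540,.4545,.09,70)"
```

```text
time: 5.3
eef_pos: [0.5735, 0.1839, 0.013]
tcp_rot: [0.643, 0.766, 0.0, 0.0]
contact_force: [-0.2, -0.5, -1.5]
opening: 0.365
finger_force: 25.1
time: 6.2
eef_pos: [0.5757, 0.1843, 0.1169]
tcp_rot: [0.643, 0.766, 0.003, 0.002]
contact_force: [0.1, -1.8, -0.1]
opening: 0.528
finger_force: 0.0
t 6.2 shift [272.4  11.3  26.9] yaw -60.1 cur 9.9 q6 -0.03
```

```bash
python3 -m crank '[[[45,2,0],0,120],[[95,4,0],0,120],[[145,6,0],0,120],[[195,8,0],0,120],[[235,10,0],0,120],[[262,11,10],0,120],[[271,11,20],0,120],[[271,11,25],0,120],[[271,11,25],0,120],[[271,11,25],0,120]]'
python3 - <<'E'
from h import *
plan(.540,.453,.0135,10)
s=snap('side','s4');t=load('side0')
a=cv2.resize(s['frame'][120:220,180:290],(440,400),interpolation=2)
b=cv2.resize(s['frame'][215:275,255:310],(360,393),interpolation=2);b=cv2.resize(b,(360,400))
cv2.imwrite('pics/v4.png',np.hstack([a,b]))
E
```

```text
time: 7.2
eef_pos: [0.538, 0.451, 0.0873]
tcp_rot: [0.644, 0.765, -0.001, -0.0]
contact_force: [-0.4, 0.1, 0.3]
opening: 0.529
finger_force: 0.0
t 7.2 shift [ 1.7  2.4 73.8] yaw -0.2 cur 9.8 q6 0.38
```

View pics/v4.png

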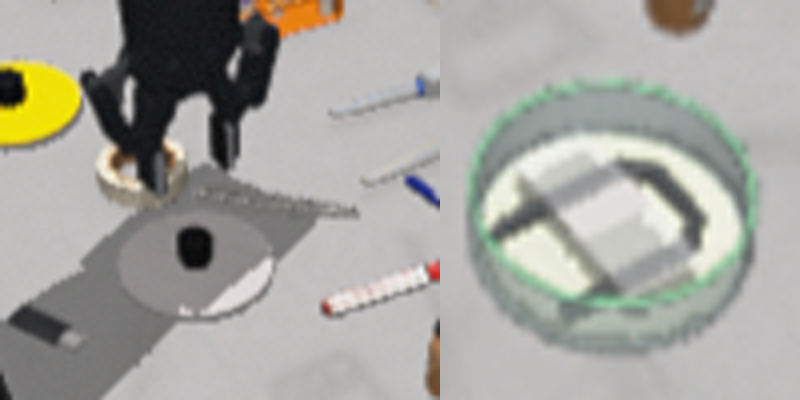

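The chamber lies squarely across both arms (right panel, around (600,205)), level. The gripper is over the silver lid's knob at (195,245).

```bash
python3 -m crank '[[[2,2,35],0,120],[[2,2,58],0,120],[[2,2,69],0,120],[[2,2,73],0,120],[[2,2,73],0,120],[[2,2,73],0,220],[[2,2,73],0,220],[[2,2,73],0,220],[[2,2,73],0,220],[[2,2,73],0,220]]' 50
python3 -m crank '[[[0,0,-10],0,220],[[0,0,-35],0,220],[[0,0,-65],0,220],[[0,0,-70],0,220],[[0,0,-70],0,220]]'
python3 -c "
from h import *
plan(.5742,.1845,.084,10)"
```

```text
time: 8.25
eef_pos: [0.5406, 0.4558, 0.0171]
tcp_rot: [0.643, 0.766, 0.002, 0.001]
contact_force: [-0.3, -1.4, 6.6]
opening: 0.278
finger_force: 49.7
time: 8.75
eef_pos: [0.5397, 0.4555, 0.0862]
tcp_rot: [0.643, 0.766, 0.001, 0.0]
contact_force: [0.1, -0.4, -1.3]
opening: 0.281
finger_force: 49.3
t 8.75 shift [-272.9  -12.8    1.9] yaw -0.1 cur 9.9 q6 0.38
```

```bash
python3 -m crank '[[[-30,-2,0],0,220],[[-75,-4,0],0,220],[[-120,-6,0],0,220],[[-165,-8,0],0,220],[[-210,-10,0],0,220],[[-245,-12,0],0,220],[[-265,-13,0],0,220],[[-273,-13,0],0,220],[[-273,-13,0],0,220],[[-273,-13,0],0,220]]'
python3 -m crank '[[[0,0,0],0,220],[[0,0,10],0,220],[[0,0,20],0,220],[[0,0,20],0,220],[[0,0,20],0,220]]'
python3 - <<'E'
from h import *
plan(.5742,.1845,.041,10)
s=snap('side','s5');crop(s,230,150,350,260,5,'v5')
E
```

```text
time: 9.75
eef_pos: [0.5729, 0.1846, 0.084]
tcp_rot: [0.643, 0.766, -0.0, -0.001]
contact_force: [0.1, -0.2, -1.7]
opening: 0.28
finger_force: 49.3
time: 10.25
eef_pos: [0.5729, 0.1841, 0.0639]
tcp_rot: [0.643, 0.766, -0.001, -0.001]
contact_force: [-0.2, 0.3, -0.4]
opening: 0.286
finger_force: 49.3
t 10.25 shift [ 0.2  1.4 22.9] yaw -0.0 cur 10.0 q6 -0.03
```

View pics/v5.png

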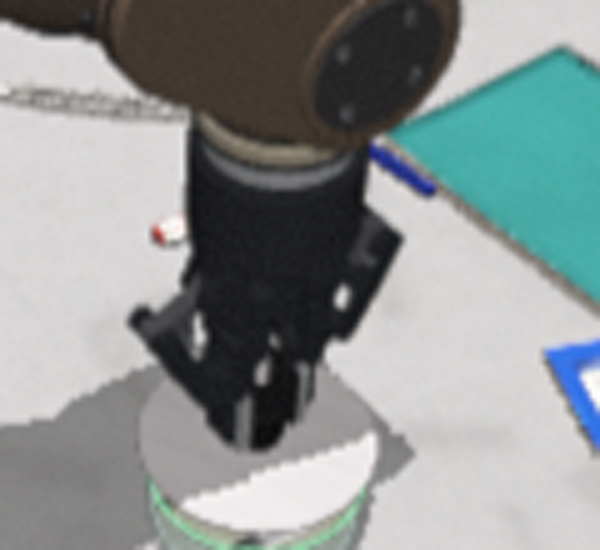

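```bash
python3 - <<'E'
from h import *
from scipy.optimize import least_squares
s=load('s5')
p=atz(s,(np.array([[138,445],[379,440],[262,533],[185,508],[340,508],[152,405],[360,400]])+.5)/5-.5+[230,150],.056)[:,:2]
r=least_squares(lambda v:np.hypot(*(p-v[:2]).T)-v[2],[.574,.186,.056]);print(r.x,r.fun*1000)
r=least_squares(lambda v:np.hypot(*(p-v[:2]).T)-.056,[.574,.186]);print(r.x,r.fun*1000)
E
```

```text
[0.57246043 0.1818665  0.05501115] [ 1.42639264  0.83597161  0.70195901 -0.53394808 -1.17490241 -1.17589318
 -0.0795796 ]
[0.57273548 0.18252731] [ 0.48683554 -0.13378934  0.4285145  -0.97943403 -1.60874795 -2.44628027
 -1.37814133]
```

```bash
python3 -m crank '[[[1.5,2,5],0,220],[[1.5,2,10],0,220],[[1.5,2,15],0,220],[[1.5,2,19],0,220],[[1.5,2,22],0,220],[[1.5,2,23],0,220],[[1.5,2,23],0,220],[[1.5,2,23],0,220]]'
```

```text
time: 11.1
eef_pos: [0.5755, 0.1857, 0.0421]
tcp_rot: [0.643, 0.766, 0.0, 0.0]
contact_force: [-0.7, -0.5, -0.9]
opening: 0.282
finger_force: 49.3
```

```bash
python3 -m crank '[[[0,0,1],0,220],[[0,0,2],0,220],[[0,0,2],0,220]]'
python3 -m crank '[[[0,0,0],0,180],[[0,0,0],0,140],[[0,0,0],0,120],[[0,0,0],0,120],[[0,0,-15],0,60],[[0,0,-50],0,20],[[0,0,-80],0,0],[[0,0,-80],0,0]]'
python3 -c "
from h import *
plan(.440,.0235,.06,114);plan(.440,.0235,.06,24)"
```

```text
time: 11.4
eef_pos: [0.5756, 0.1858, 0.0411]
tcp_rot: [0.643, 0.766, 0.0, 0.0]
contact_force: [-2.7, -0.8, 5.1]
opening: 0.274
finger_force: 49.9
time: 12.2
eef_pos: [0.5792, 0.1864, 0.1269]
tcp_rot: [0.643, 0.766, 0.004, 0.004]
contact_force: [0.3, 0.2, 0.3]
opening: 1.0
finger_force: 0.0
t 12.2 shift [-136.4 -166.    65. ] yaw 75.9 cur 9.9 q6 -0.03
t 12.2 shift [-136.4 -166.    65. ] yaw -14.1 cur 9.9 q6 -0.03
```

```bash
python3 -m crank '[[[-25,-30,0],-4,0],[[-50,-60,0],-8,0],[[-78,-96,0],-12,0],[[-105,-130,0],-14,0],[[-128,-156,10],-14,0],[[-136,-166,30],-14,0],[[-136,-166,50],-14,0],[[-136,-166,60],-14,0],[[-136,-166,60],-14,0],[[-136,-166,60],-14,0]]'
python3 - <<'E'
from h import *
plan(.440,.0235,-.002,24)
s=snap('side','s6')
a=cv2.resize(s['frame'][230:360,210:310],(400,520),interpolation=2)
b=cv2.resize(s['frame'][190:280,240:320],(400,450),interpolation=2);b=cv2.copyMakeBorder(b,0,70,0,0,0)
cv2.imwrite('pics/v6.png',np.hstack([a,b]))
E
```

```text
time: 13.2
eef_pos: [0.4358, 0.0233, 0.0604]
tcp_rot: [0.545, 0.839, 0.0, 0.0]
contact_force: [0.6, -0.6, 0.7]
opening: 1.001
finger_force: 0.0
t 13.2 shift [-1.5  3.9 62.4] yaw -0.0 cur 24.0 q6 -0.6
```

View pics/v6.png

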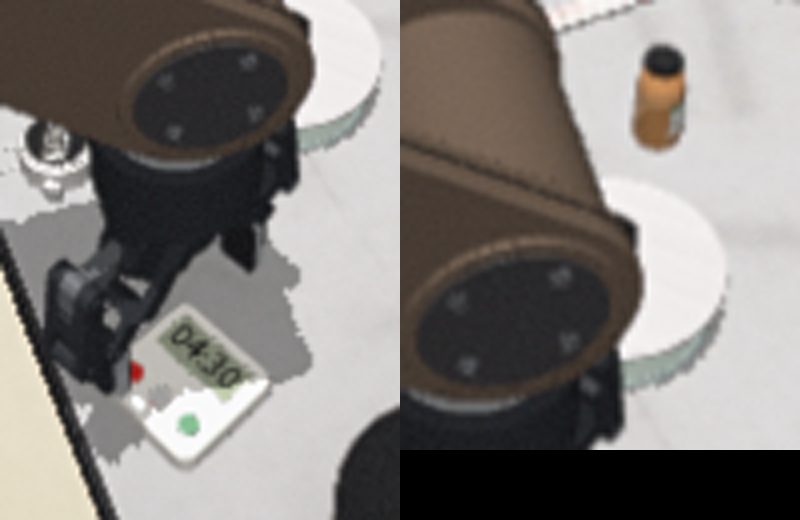

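The lid sits flat on the dish, and the fingers straddle the timer at (190,390).

```bash
python3 -m crank '[[[-1,4,30],0,0],[[-1,4,50],0,0],[[-1,4,58],0,0],[[-1,4,62],0,0],[[-1,4,62],0,0],[[-1,4,62],0,90],[[-1,4,62],0,90],[[-1,4,62],0,90],[[-1,4,62],0,90],[[-1,4,62],0,90]]' 30
python3 -m crank '[[[0,0,-15],0,90],[[0,0,-50],0,90],[[0,0,-90],0,90],[[0,0,-95],0,90],[[0,0,-95],0,90]]'
python3 -c "
from h import *
plan(.573,.3055,.09,90)"
```

```text
time: 14.25
eef_pos: [0.4405, 0.0237, -0.0007]
tcp_rot: [0.545, 0.838, 0.0, 0.001]
contact_force: [-0.3, 1.2, 5.9]
opening: 0.766
finger_force: 33.8
time: 14.75
eef_pos: [0.4404, 0.0236, 0.0945]
tcp_rot: [0.545, 0.838, 0.001, 0.002]
contact_force: [0.2, 0.5, -0.9]
opening: 0.76
finger_force: 33.6
t 14.75 shift [203.8 235.5   4.8] yaw -66.1 cur 23.9 q6 -0.6
```

```bash
python3 -m crank '[[[15,18,0],-5,90],[[40,47,0],-13,90],[[68,78,0],-21,90],[[98,112,0],-29,90],[[128,147,0],-38,90],[[158,182,0],-46,90],[[182,210,0],-54,90],[[196,227,0],-62,90],[[204,235,0],-66,90],[[204,235,5],-66,90]]'
python3 -m crank '[[[0,0,0],0,90],[[0,0,0],0,90],[[0,0,30],0,90],[[0,0,30],0,90]]'
python3 -c "
from h import *
plan(.572,.3055,0,90)"
```

```text
time: 15.75
eef_pos: [0.5708, 0.3067, 0.0857]
tcp_rot: [-0.0, 1.0, -0.0, -0.001]
contact_force: [0.0, 0.5, -0.9]
opening: 0.763
finger_force: 33.6
time: 16.15
eef_pos: [0.5682, 0.3037, 0.0539]
tcp_rot: [0.001, 1.0, -0.001, -0.004]
contact_force: [-1.0, 0.0, -0.8]
opening: 0.762
finger_force: 33.6
t 16.15 shift [-4.2  2.  53.8] yaw -0.2 cur 89.8 q6 -1.23
```

```bash
python3 -m crank '[[[-4,2,20],0,90],[[-4,2,36],0,90],[[-4,2,46],0,90],[[-4,2,51],0,90],[[-4,2,53.5],0,90],[[-4,2,54],0,90],[[-4,2,54],0,90]]'
python3 -m crank '[[[0,0,0],0,40],[[0,0,0],0,25],[[0,0,0],0,25],[[0,0,-15],0,25],[[0,0,-50],0,25],[[0,0,-90],0,25],[[0,0,-100],0,25],[[0,0,-100],0,25]]'
python3 -c "
from h import *
plan(.430,.186,.09,66);plan(.695,.057,.12,90)"
```

```text
time: 16.85
eef_pos: [0.5758, 0.3078, 0.0046]
tcp_rot: [0.001, 1.0, 0.0, 0.001]
contact_force: [0.1, 0.4, -0.3]
opening: 0.763
finger_force: 33.6
time: 17.65
eef_pos: [0.5774, 0.3084, 0.1081]
tcp_rot: [0.001, 1.0, 0.001, 0.003]
contact_force: [-0.3, 0.3, 0.0]
opening: 0.901
finger_force: 0.0
t 17.65 shift [ 147.4 -122.6   16.8] yaw 23.9 cur 89.9 q6 -1.23
t 17.65 shift [-117.9 -251.2  -11.7] yaw -0.1 cur 89.9 q6 -1.23
```

```bash
python3 -m crank '[[[35,-30,0],8,25],[[75,-62,0],16,25],[[110,-92,0],24,25],[[135,-112,0],24,25],[[147,-123,10],24,25],[[147,-123,40],24,25],[[147,-123,50],24,25],[[147,-123,50],24,25],[[147,-123,50],24,25]]'
python3 - <<'E'
from h import *
plan(.430,.186,.003,66)
s=snap('side','s7')
a=cv2.resize(s['frame'][220:310,190:270],(400,450),interpolation=2)
b=cv2.resize(s['frame'][150:260,210:325],(400,383),interpolation=2);b=cv2.copyMakeBorder(b,0,67,0,0,0)
cv2.imwrite('pics/v7.png',np.hstack([a,b]))
E
```

```text
time: 18.55
eef_pos: [0.4283, 0.1849, 0.0538]
tcp_rot: [0.208, 0.978, -0.0, -0.0]
contact_force: [0.3, -0.6, 0.9]
opening: 0.904
finger_force: 0.0
t 18.55 shift [-1.1  1.7 50.8] yaw -0.0 cur 66.0 q6 -0.96
```

View pics/v7.png

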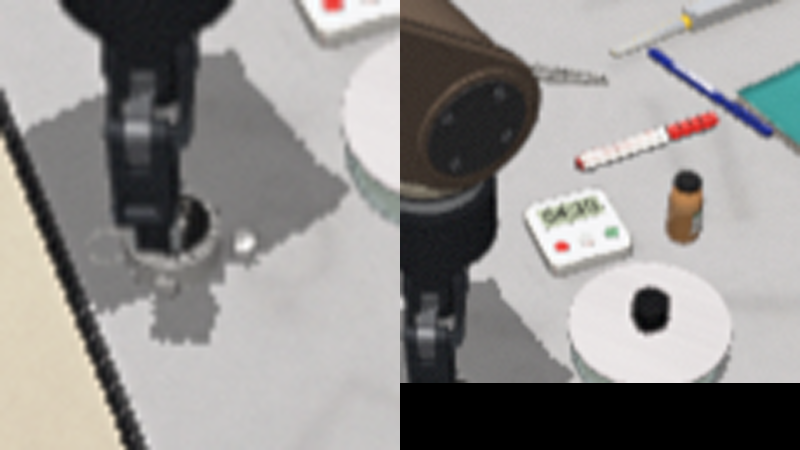

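Timer placed squarely to the left at (580,230), the lid is on, and the finger is over the tally body (175,235).

```bash
python3 -m crank '[[[-2,0,25],0,25],[[-2,0,40],0,25],[[-2,0,48],0,25],[[-2,0,51],0,25],[[-2,0,51],0,25],[[-2,0,51],0,150],[[-2,0,51],0,150],[[-2,0,51],0,150],[[-2,0,51],0,150],[[-2,0,51],0,150]]' 30
python3 -m crank '[[[0,0,-15],0,150],[[0,0,-50],0,150],[[0,0,-90],0,150],[[0,0,-95],0,150],[[0,0,-95],0,150]]'
python3 -c "
from h import *
plan(.574,.070,.098,10)"
```

```text
time: 19.6
eef_pos: [0.4308, 0.1841, 0.0041]
tcp_rot: [0.208, 0.978, 0.0, 0.001]
contact_force: [-1.7, -1.0, 7.2]
opening: 0.574
finger_force: 30.9
time: 20.1
eef_pos: [0.4312, 0.1842, 0.0996]
tcp_rot: [0.208, 0.978, 0.001, 0.002]
contact_force: [-0.3, -0.5, -0.8]
opening: 0.571
finger_force: 31.6
t 20.1 shift [-177.   -46.     2.1] yaw 55.9 cur 65.9 q6 -0.96
```

```bash
python3 -m crank '[[[-15,-4,0],5,150],[[-45,-11,0],13,150],[[-80,-20,0],21,150],[[-115,-30,0],29,150],[[-145,-38,0],37,150],[[-168,-44,0],45,150],[[-177,-46,0],53,150],[[-177,-46,0],56,150],[[-177,-46,30],56,150],[[-177,-46,50],56,150]]'
python3 -m crank '[[[0,0,0],0,150],[[0,0,0],0,150],[[0,0,0],0,150]]'
python3 -c "
from h import *
plan(.574,.070,.0045,10)"
```

```text
time: 21.1
eef_pos: [0.571, 0.0697, 0.0444]
tcp_rot: [0.643, 0.766, -0.001, -0.002]
contact_force: [-0.1, 0.1, -0.4]
opening: 0.575
finger_force: 31.6
time: 21.4
eef_pos: [0.5734, 0.0698, 0.0485]
tcp_rot: [0.643, 0.766, 0.0, 0.0]
contact_force: [0.0, 0.4, -0.7]
opening: 0.572
finger_force: 31.6
t 21.4 shift [ 0.1  0.6 44. ] yaw -0.1 cur 9.9 q6 -0.23
```

```bash
python3 -m crank '[[[0,0,18],0,150],[[0,0,32],0,150],[[0,0,40],0,150],[[0,0,43],0,150],[[0,0,44],0,150],[[0,0,45],0,150],[[0,0,45],0,150]]'
python3 -m crank '[[[0,0,0],0,85],[[0,0,0],0,70],[[0,0,0],0,70],[[0,0,-15],0,70],[[0,0,-50],0,70],[[0,0,-90],0,70],[[0,0,-110],0,70],[[0,0,-110],0,70]]'
python3 -c "
from h import *
plan(.694,.057,.12,45)"
```

```text
time: 22.1
eef_pos: [0.5733, 0.0698, 0.0042]
tcp_rot: [0.643, 0.766, 0.0, 0.0]
contact_force: [-3.0, 0.0, 5.7]
opening: 0.571
finger_force: 32.1
time: 22.9
eef_pos: [0.5761, 0.0697, 0.1185]
tcp_rot: [0.643, 0.766, 0.003, 0.004]
contact_force: [-0.6, -0.1, -0.1]
opening: 0.727
finger_force: 0.0
t 22.9 shift [-32.9 113.9  -0.4] yaw -35.1 cur 9.9 q6 -0.23
```

```bash
python3 -m crank '[[[-8,25,0],-8,70],[[-18,60,0],-16,70],[[-27,90,0],-25,70],[[-33,110,0],-33,70],[[-33,111,0],-41,70],[[-33,111,0],-50,70],[[-33,111,0],-58,70],[[-33,111,0],-66,70],[[-33,111,20],-75,70],[[-33,111,30],-80,70]]'
python3 -m crank '[[[0,0,0],0,70],[[0,0,0],0,70]]'
python3 - <<'E'
from h import *
plan(.692,.056,.012,90)
s=snap('side','s8')
a=cv2.resize(s['frame'][210:300,320:400],(400,450),interpolation=2)
b=cv2.resize(s['frame'][190:320,210:325],(400,452),interpolation=2)[:450]
cv2.imwrite('pics/v8.png',np.hstack([a,b]))
E
```

```text
time: 23.9
eef_pos: [0.6864, 0.0565, 0.0802]
tcp_rot: [-0.002, 1.0, 0.0, -0.002]
contact_force: [-0.0, 0.4, -0.5]
opening: 0.723
finger_force: 0.0
time: 24.1
eef_pos: [0.6873, 0.0565, 0.0819]
tcp_rot: [0.002, 1.0, 0.0, -0.001]
contact_force: [-0.1, -0.4, 0.2]
opening: 0.722
finger_force: 0.0
t 24.1 shift [-4.9 -0.5 69.9] yaw -0.2 cur 89.8 q6 -1.63
```

View pics/v8.png

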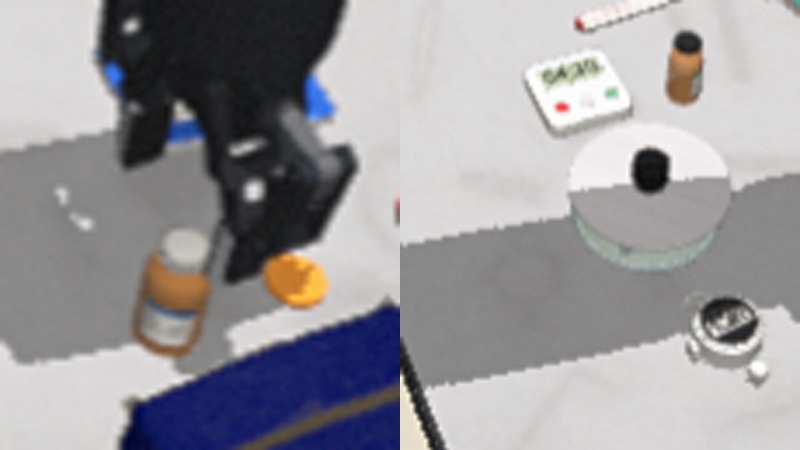

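Left panel: the cap of the dye bottle at (185,247) under the open fingers. Right panel: tally placed at (730,325), timer (580,90), oil bottle unmoved.

```bash
python3 - <<'E'
from h import *
s=load('s8')
L=lambda u,v:[320+u/5-.4,210+v/5-.4]
Q=lambda u,v:[210+(u-400)*.2875-.4,190+v*.2876-.4]
print('cap',atz(s,[L(186,238)],.066),'base',atz(s,[L(167,340)],.0),'tips',atz(s,[L(125,165),L(228,280)],.087))
print('tally',atz(s,[Q(731,320)],.022),atz(s,[Q(758,371),Q(688,300)],.01),'timer',atz(s,[Q(580,88)],.016),'oil',atz(s,[Q(688,42)],.058))
E
```

```text
cap [[0.69472519 0.05819281 0.066     ]] base [[0.69368157 0.05204007 0.        ]] tips [[0.68023903 0.08999962 0.087     ]
 [0.68548574 0.01993263 0.087     ]]
tally [[0.57788998 0.07179151 0.022     ]] [[0.58022513 0.03883844 0.01      ]
 [0.5645243  0.1035617  0.01      ]] timer [[0.57548022 0.30304008 0.016     ]] oil [[0.64996002 0.27769207 0.058     ]]
```

```bash
python3 -m crank '[[[-7,0,0],0,70],[[-7,0,25],0,70],[[-7,0,45],0,70],[[-7,0,60],0,70],[[-7,0,68],0,70],[[-7,0,70],0,70],[[-7,0,70],0,70]]' 30
python3 -m crank '[[[0,0,0],0,220],[[0,0,0],0,220],[[0,0,0],0,220],[[0,0,0],0,220],[[0,0,0],0,220],[[0,0,-10],0,220],[[0,0,-35],0,220],[[0,0,-60],0,220],[[0,0,-60],0,220]]'
python3 -c "
from h import *
plan(.676,.1845,.072,90)"
```

```text
time: 24.85
eef_pos: [0.6954, 0.0564, 0.0133]
tcp_rot: [0.001, 1.0, -0.0, 0.0]
contact_force: [0.6, 0.9, 0.4]
opening: 0.729
finger_force: 0.0
time: 25.75
eef_pos: [0.6976, 0.0564, 0.0777]
tcp_rot: [0.0, 1.0, -0.0, 0.004]
contact_force: [0.2, -0.3, 0.6]
opening: 0.334
finger_force: 29.6
t 25.75 shift [ 21.8 128.1   5.4] yaw -0.1 cur 89.9 q6 -1.63
```

```bash
python3 -m crank '[[[5,20,0],0,220],[[10,55,0],0,220],[[16,90,0],0,220],[[20,118,0],0,220],[[21,128,0],0,220],[[21,128,0],0,220],[[21,128,0],0,220],[[21,128,0],0,220]]'
python3 -c "
from h import *
plan(.676,.1845,.0135,90)"
```

```text
time: 26.55
eef_pos: [0.6741, 0.1832, 0.0725]
tcp_rot: [0.001, 1.0, -0.0, -0.0]
contact_force: [0.2, -0.3, -0.0]
opening: 0.335
finger_force: 29.7
t 26.55 shift [-1.9  1.3 59. ] yaw -0.1 cur 89.9 q6 -1.45
```

```bash
python3 -m crank '[[[-2,1,25],0,220],[[-2,1,42],0,220],[[-2,1,52],0,220],[[-2,1,57],0,220],[[-2,1,58.5],0,220],[[-2,1,59],0,220],[[-2,1,59],0,220]]'
python3 -m crank '[[[0,0,0],0,220],[[0,0,0],0,150],[[0,0,0],0,120],[[0,0,0],0,100],[[0,0,0],0,100],[[0,0,-20],0,100],[[0,0,-60],0,100],[[0,0,-110],0,100],[[0,0,-150],0,100],[[0,0,-150],0,100]]'
python3 -m crank '[[[0,-50,0],0,100],[[0,-100,0],0,100],[[0,-150,0],0,100],[[0,-200,0],0,100],[[0,-200,0],0,100],[[0,-200,0],0,100],[[0,-200,0],0,100]]'
python3 - <<'E'
from h import *
s=snap('side','s9');t=snap('top','t9')
a=cv2.resize(s['frame'][130:300,210:380],(400,400),interpolation=2)
b=cv2.resize(t['frame'][140:260,240:360],(400,400),interpolation=2)
cv2.imwrite('pics/v9.png',np.hstack([a,b]))
E
```

```text
time: 27.25
eef_pos: [0.6765, 0.1855, 0.0144]
tcp_rot: [0.001, 1.0, 0.0, 0.001]
contact_force: [0.3, 0.3, 0.1]
opening: 0.331
finger_force: 29.7
time: 28.25
eef_pos: [0.681, 0.1862, 0.1757]
tcp_rot: [0.0, 1.0, 0.001, 0.009]
contact_force: [0.1, -0.8, 1.0]
opening: 0.603
finger_force: 0.0
time: 28.95
eef_pos: [0.6758, -0.0135, 0.1643]
tcp_rot: [0.0, 1.0, 0.0, 0.0]
contact_force: [0.2, -1.0, -0.0]
opening: 0.606
finger_force: 0.0
```

View pics/v9.png

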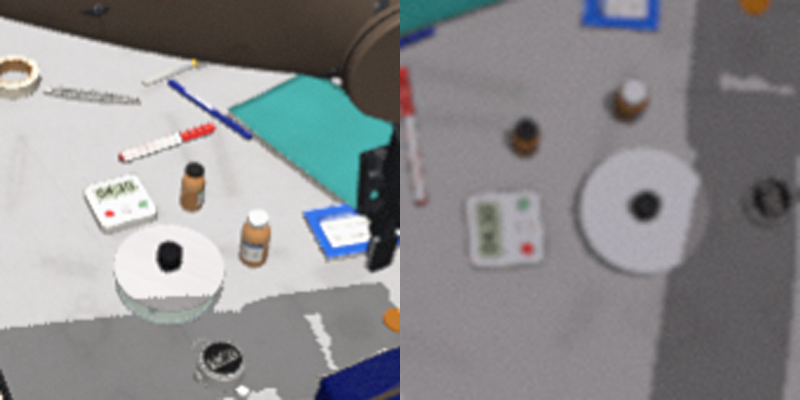

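All are placed. In the side panel the lid knob is at (170,255), timer (120,203), tally (222,358), dye bottle upright (256,240), with the oil bottle and marker in place. One numeric check.

```bash
python3 - <<'E'
from h import *
for nm,x0,y0,k,U0,q in[('s9',210,130,170/400,0,dict(lid=(169,247,.058),timer=(121,200,.016),tally=(222,356,.022),dye=(258,215,.066),dyebase=(254,258,0.))),('t9',240,140,.3,400,dict(lid=(645,205,.058),timer=(505,229,.016),tally=(770,199,.022),dye=(632,92,.066)))]:
    c=load(nm); P={n:atz(c,[[x0+(u-U0+.5)*k-.5,y0+(v+.5)*k-.5]],z)[0] for n,(u,v,z) in q.items()}
    for n in P: print(nm,n,((P[n]-P['lid'])[:2]*1000).round(1),P[n].round(3))
E
```

```text
s9 lid [0. 0.] [0.576 0.188 0.058]
s9 timer [ -0.3 116.4] [0.575 0.304 0.016]
s9 tally [   1.7 -113.7] [0.577 0.074 0.022]
s9 dye [98.6 -2.4] [0.674 0.185 0.066]
s9 dyebase [101.4  -3.5] [0.677 0.184 0.   ]
t9 lid [0. 0.] [0.575 0.19  0.058]
t9 timer [ -0.3 119.2] [0.575 0.309 0.016]
t9 tally [   1.4 -115. ] [0.577 0.075 0.022]
t9 dye [98.3 -0.3] [0.673 0.19  0.066]
```

All within tolerance and the gripper is clear of everything.

```bash
python3 -c "
from plant import ctrl
print(ctrl.sign_off())"
```

```text
the job is handed in; nothing more can be done
None
```

I handed the job in at about 29 s: the chamber lies across the rod, the lid is on, and the timer, tally counter and dye bottle measured within tolerance in both cameras; no verdict came back.

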